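# Clamp a capped flask under a sprung hold-down arm

### The arm

A 7-joint arm with a two-finger parallel gripper is mounted at the origin on the work surface; the furniture and walls round the work are solid. World frame = base frame: x ahead of the robot, y to its left, z up, the work surface at z = 0. Lengths are in m, angles in rad, forces in N, time in s.
With the tool pointing down it reaches from about 0.35 to 0.9 m from the base axis. Payload 7.2 kg.
Tool frame: the origin (TCP) lies at the very end of the fingers, on their centre line; the grasp point (between the pads) lies 19 mm behind it; z points along the fingers, y is the line along which they close (so a half turn about z gives the same grasp; the last joint's range is limited). The gripper opens to 85 mm and grips with 20 to 120 N. Pads are 22 mm wide; open, the fingers measure 114 mm over their backs; the gripper's body (76 mm by 85 mm) begins 54 mm behind the grasp point. The pads swing forward as they close: fully open they stand 13 mm farther back than shut.
Start: joints at [-1.413, 0.411, -0.013, 1.596, 0.006, 1.134, -0.082], TCP at [0.14, 0.609, 0.231] pointing down, gripper open.
Joint ranges: [-2.95, 2.95], [-0.29, 1.99], [-1.47, 1.44], [0.14, 2.54], [-1.03, 4.17], [0.13, 1.85], [-2.86, 2.86]. Speed limits (rad/s): [2.39, 2.39, 3.01, 3.01, 3.14, 3.14, 3.14].

### API

Orientations are given as a unit quaternion [x, y, z, w].
In Python, from plant import * gives the robot as it stands.
- The arm moves only by the shell command python3 -m crank 'ROWS' [FORCE]. ROWS is JSON, a list of rows, each an object with "fingers": the opening, from 0 (shut) to 1 (fully open); "slide": the shift along the world's x, y, z in cm, a list of three; "delta_rot": the turn, a rotation vector about the world's x, y, z in degrees, a list of three. A call has 1 to 8 rows; each row shifts and turns the commanded pose from where the row before left it; what a row does not reach is not made up. A row lasts 1/12 s, in which the tool goes at most 41.7 mm and 7.16 degrees, less where a joint would pass 70% of its speed; a pose out of reach is approached as far as the arm can. A call is refused whole if a number of a shift passes 4.17 or a number of a turn 7.16, either way. A call with a gripper value outside its range is refused whole. The fingers move at their own pace and stop on an object; FORCE is the grip in N (left out, the last holds). Time passes only in rows, so rows that do not move let the fingers close. It gives the time, the measured TCP pose, the force, the opening and the grip force at its end, in the units of the state.
- get_obs(): the state, without advancing time (a new reading comes with each control period).
- capture(name): name is "side" or "top"; returns a dict with "image" (420x560x3 uint8, red, green, blue), "fx", "fy", "cx", "cy" (pixels), "cam_to_world" (4x4, takes a point from camera to world coordinates). Camera axes: x right, y down, z forward; pixel columns grow to the right and rows downward; lengths in m; the calibration is good to about 2 mm. A picture is of the moment at which its call begins. There is no depth.
- job_done(): hands the job in; it is judged then, once.
Trained networks look in a picture, given as the dict that the camera call returned (one of the last four; its "shot" number tells which), for a name from the list of things; names that differ only in an ending like _2 or _b are one class to them, and where a whole thing is asked for, a point or a joint stands for the part that bears it (a point fixed in the world has none). Each returns a list of dicts, best first, with "score" (0 to 1); they miss things now and then, are a little off and sometimes report something else, mostly with a low value. They report only what shows in the picture. A call takes as long as a camera call. They do not tell look-alikes from the thing itself.
- silhouettes(picture, query): "region" (420x560 bool, what is visible of it) and "box" ([left, top, right, bottom] in pixels, round what is visible of it).
- pinpoint(picture, query): "pixel" ([column, row] in pixels: a listed point, or the origin of a listed thing).
The state is a dict: "t": time; "qpos": joint angles; "joint_velocities": joint speeds; "joint_torque": joint torques, N m; "tcp_pos": TCP position; "tool_rot": TCP orientation; "ft_force": force on the tool from outside, world axes, zero at the start; "moment": the same for the moment, N m; "grip_width": finger opening in m; "gripper_force": force on a finger pad.
Only numpy, scipy, OpenCV 4.12 (cv2) and the standard library are available. Lean on these libraries where they do the work, as an engineer would, in place of code of your own. Each camera call takes 0.05 s, during which the arm holds its last target. There are 200 camera calls.

### The job

Stand the squat white-capped flask upright in the low ring on the grey hold-down base. Then pull the sprung black knob up out of its notch, turn it to swing the arm over the flask, and let it drop into the other notch so that the arm presses on the flask's cap. Keep the flask upright and leave the open conical flask alone.

Things in the scene. Friction and masses are not known exactly. Their poses are not given: they have to be found in the camera images.
- flask_mid (a point): centre, half-way up, of the flask to clamp: squat clear glass flask, 100 mm tall, 59 mm across near its foot, sloping shoulder; white slip-over cap with a domed top on its upper half (from 46 mm up; 33 mm across, 30 mm at 87 mm up); one rigid piece, 0.06 to 0.12 kg. Stands in front of the hot plate or right of the hold-down. Take it by the cap, 75 mm above its foot. z axis up.
- conical_mid (a point): centre, half-way up, of the bystander: an open conical glass flask without a cap, 63 mm across and 112 mm tall, loose; it stands at the place of the two that the capped flask does not have. z axis up.
- nest (a point): centre of the floor inside the low ring on the hold-down base, 18 mm above the bench. The ring is 66 mm wide inside, 76 mm outside and stands 10 mm above that floor; the flask stands inside it on the floor, its middle then 50 mm above this point. z up; the frame turns with the base: +y points from the ring to the post, whose axis is 110 mm away. The base is fixed to the bench, grey, 110 mm (x) by 210 mm (y).
- knob_grip (a point): centre of the round black knob at the top of the post, on its vertical axis: 40 mm across, 30 mm tall (15 mm above and below this point), its top 185 mm above the bench, on a 22 mm neck that is 20 mm long; the arm and its hub are below the neck. Rises with the knob and turns with the arm.
- press_pad (a point): centre of the underside of the rubber pad, 29 mm across, at the end of the aluminium arm, 110 mm from the knob's axis and 55 mm below the knob's centre. The arm turns and rises with the knob as one piece.
- knob_lift (a joint): how far knob and arm are pulled up, m: 0 fully down in a notch, 0.026 upper stop. Spring and weight push down with 5 N at 0, 9 N at the stop. Below 0.0155 the pin is in a notch of the collar and blocks turning; above it turns freely. Let go between the notches, the pin rests on the collar's rim (0.0155). Over a flask in the ring the pad meets the cap and the knob stays at about 0.003.
- clamp_arm (a joint): turn of knob and arm, rad, growing counter-clockwise from above: 0 is the notch with the arm over the ring, 1.3 the parking notch with the arm swung away towards the back (where it starts); hard stops at -0.06 and 1.36. Each notch takes the pin within about 0.09 of its setting. Turns lightly (about 0.02 N m) once pulled up.
Things that resemble listed ones, but are neither listed nor needed, are in the scene too. Leave any blue or yellow look-alike of the part that bears flask_mid alone.

How it is judged:
On the way, in this order (a step that is already met when the one before it is completed fails the run):
1. the capped flask stands upright in the ring while the arm is still parked (horizontal distance between flask_mid and nest below 0.007 m and z of flask_mid in the frame of nest between 0.045 and 0.053 m and angle between flask_mid's own z axis and vertical below 0.08 rad and value of joint clamp_arm above 1.1 rad), for 0.2 s.
2. the knob is pulled up out of its notch with the flask in the ring (value of joint knob_lift above 0.015 m and horizontal distance between flask_mid and nest below 0.007 m), for 0.1 s.
At the end, for the whole second after the job is handed in: The capped flask stands in the ring (within 7 mm of its centre, on its floor, tilted less than 0.08 rad), the arm is in the notch over the ring (within 0.12 rad of 0), and the knob is down in that notch, held only by the cap under the pad (knob_lift at rest between 1 and 6 mm) (horizontal distance between flask_mid and nest below 0.007 m and z of flask_mid in the frame of nest between 0.045 and 0.053 m and angle between flask_mid's own z axis and vertical below 0.08 rad and value of joint clamp_arm between -0.12 and 0.12 rad and value of joint knob_lift between 0.001 and 0.006 m and velocity of joint knob_lift between -0.01 and 0.01 m/s); the robot touches nothing.
It fails at once if the capped flask is tipped over (angle between flask_mid's own z axis and vertical above 0.6 rad).
It fails at once if the open conical flask is knocked over or pushed away (angle between conical_mid's own z axis and vertical above 0.4 rad or distance of conical_mid from where it was at the start of the episode above 0.03 m).
It also fails if it takes over 54 s, if anything falls off the work surface, if the arm or the gripper's body presses on something with over 40 N, if the wrist force passes 120 N, or if a joint passes its speed limit or range.

## Working session

There is one attempt and no reset: what is moved stays moved. The work goes in short steps, Python scripts to look and compute and a shell command to move; the robot and the scene stay as the last step left them, time stands still between calls to the robot, and variables do not carry over. Pictures are saved under pics/ and viewed, at most 10 in all, crops included, and the job is handed in when it is done.

```bash
ls; mkdir -p pics; cat > h.py <<'E'
from plant import *
import numpy as np, cv2
def ray(p,px):
    T=np.array(p["cam_to_world"]); d=np.array([(px[0]-p["cx"])/p["fx"],(px[1]-p["cy"])/p["fy"],1.])
    return T[:3,3],T[:3,:3]@d
def atz(p,px,z):
    o,d=ray(p,px); return o+d*(z-o[2])/d[2]
def tri(ps,pxs):
    A=np.zeros((3,3));b=np.zeros(3)
    for p,x in zip(ps,pxs):
        o,d=ray(p,x); d=d/np.linalg.norm(d); M=np.eye(3)-np.outer(d,d); A+=M;b+=M@o
    X=np.linalg.solve(A,b)
    return X,[np.linalg.norm(np.cross(ray(p,x)[1]/np.linalg.norm(ray(p,x)[1]),X-ray(p,x)[0])) for p,x in zip(ps,pxs)]
def proj(p,X):
    T=np.linalg.inv(np.array(p["cam_to_world"])); c=T[:3,:3]@np.array(X)+T[:3,3]
    return [p["fx"]*c[0]/c[2]+p["cx"],p["fy"]*c[1]/c[2]+p["cy"]]
def save(p,n): cv2.imwrite("pics/"+n,p["image"][:,:,::-1])
E
python3 - <<'E'
from h import *
np.set_printoptions(precision=3,suppress=True)
S={n:capture(n) for n in("side","top")}
for n,p in S.items():
    save(p,n+"0.png"); print(n,np.array(p["cam_to_world"])[:3].tolist())
    for q in["flask_mid","conical_mid","nest","knob_grip","press_pad"]:
        print(n,q,[(np.round(r["pixel"],1).tolist(),round(r["score"],2)) for r in pinpoint(p,q)])
o=get_obs();print(o["t"],o["tcp_pos"],o["tool_rot"],o["grip_width"])
E
```

```text
pics
side [[-0.9605180695804828, 0.19999286375528072, -0.19341120044181756, 0.5927114172113438], [0.27750808810443595, 0.6390778473412561, -0.7173344868848054, 0.8411190289154656], [-0.019856964672472083, -0.7426859090386919, -0.6693454574951325, 0.8879148864907529]]
side flask_mid [([362.9, 309.4], 0.96), ([412.1, 317.3], 0.87), ([313.1, 301.3], 0.64)]
side conical_mid [([231.0, 175.1], 0.78), ([228.3, 223.4], 0.3)]
side nest [([228.2, 226.3], 0.58)]
side knob_grip [([223.7, 210.5], 0.84)]
side press_pad [([184.7, 221.6], 0.86), ([225.1, 212.4], 0.41)]
top [[0.021782615464141196, -0.9970968569381322, 0.07296146618345463, 0.2427479364014176], [-0.999561070323721, -0.023185871615498062, -0.0184413136930938, 0.035213642703996115], [0.020079451109002038, -0.0725277411858916, -0.9971642504630989, 1.7106937157343536]]
top flask_mid [([205.3, 203.1], 0.75), ([173.4, 262.9], 0.73), ([189.2, 235.4], 0.51)]
top conical_mid [([366.6, 184.9], 0.65)]
top nest [([308.2, 168.7], 0.96)]
top knob_grip [([276.5, 156.3], 0.79)]
top press_pad [([293.1, 127.4], 0.74)]
0.6 [0.14  0.609 0.231] [ 0.113  0.994  0.    -0.   ] 0.08526158199315306
```

View pics/side0.png

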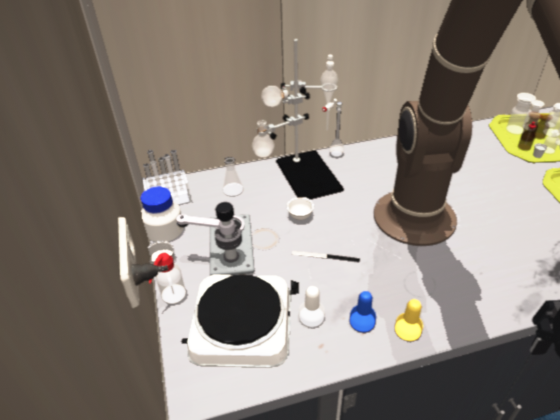

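View pics/top0.png

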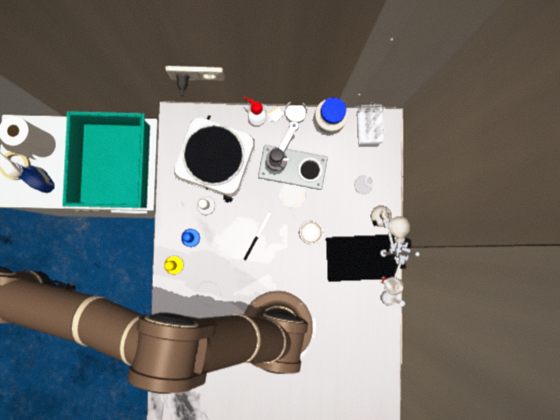

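Side view: white-capped flask at (313,301), blue look-alike at (363,310), yellow at (412,317), open conical flask at (231,178), knob at (225,211) and pad at (185,221). Top view: white flask at (205,204), blue (190,237), yellow (174,264), conical (365,184), ring (309,169), knob (276,157). I choose the white one, in front of the hot plate, and check it in a crop.

```bash
python3 - <<'E'
from h import *
np.set_printoptions(precision=4,suppress=True)
a=cv2.imread("pics/side0.png")[250:350,260:450];b=cv2.imread("pics/top0.png")[115:275,150:390]
a=cv2.resize(a,(760,400)); b=cv2.resize(b,(760,507))
cv2.imwrite("pics/crop1.png",np.vstack([a[:,100:700][:270],cv2.resize(b,(600,330))]))
S=[];F=[];K=[];N=[];P=[];C=[]
s,t=capture("side"),capture("top")
def best(p,q,near):
    r=[x["pixel"] for x in pinpoint(p,q) if np.hypot(*(np.array(x["pixel"])-near))<14]; return r[0] if r else None
for q,ns,nt,z in[("flask_mid",(313,301),(205,203),.05),("conical_mid",(231,175),(366,185),.056),("nest",(228,248),(309,169),.018),("knob_grip",(224,211),(276,156),.17),("press_pad",(185,221),(293,127),.115)]:
    ps,pt=best(s,q,ns),best(t,q,nt); print(q,ps,pt)
    if ps is not None: print("  side@z",atz(s,ps,z))
    if pt is not None: print("  top@z",atz(t,pt,z))
    if ps is not None and pt is not None: print("  tri",tri([s,t],[ps,pt]))
for p,nm in((s,"s"),(t,"t")):
  for r in silhouettes(p,"flask_mid"): print(nm,r["box"],r["score"])
E
```

```text
flask_mid [313.1, 299.8] [202.8, 204.4]
  side@z [0.3726 0.2273 0.05  ]
  top@z [0.3783 0.2407 0.05  ]
  tri (array([0.3769, 0.2388, 0.0658]), [np.float64(0.0001060072002096442), np.float64(0.00010600720020962276)])
conical_mid [231.1, 176.6] [363.2, 183.4]
  side@z [ 0.4602 -0.2602  0.056 ]
  top@z [ 0.4555 -0.2589  0.056 ]
  tri (array([ 0.4579, -0.2596,  0.0556]), [np.float64(0.002369022704775383), np.float64(0.002369022704775363)])
nest None [307.0, 167.8]
  top@z [ 0.5064 -0.0845  0.018 ]
knob_grip [223.4, 210.2] [275.4, 155.1]
  side@z [0.5199 0.0108 0.17  ]
  top@z [0.5178 0.0193 0.17  ]
  tri (array([0.5186, 0.0189, 0.1762]), [np.float64(0.0020210435898227954), np.float64(0.0020210435898228647)])
press_pad [184.2, 225.3] [292.0, 126.6]
  side@z [ 0.6144 -0.0268  0.115 ]
  top@z [ 0.6163 -0.0298  0.115 ]
  tri (array([ 0.6156, -0.0296,  0.1129]), [np.float64(0.0011497406219786524), np.float64(0.0011497406219787394)])
s [346.6, 294.5, 374.8, 335.0] 0.82
s [395.7, 297.4, 420.7, 338.9] 0.65
s [300.9, 283.6, 327.3, 331.0] 0.61
s [175.4, 202.3, 232.4, 235.6] 0.48
t [164.2, 256.9, 180.8, 276.9] 0.84
t [179.8, 228.2, 200.1, 247.4] 0.56
t [193.6, 195.4, 213.5, 214.1] 0.53
```

View pics/crop1.png

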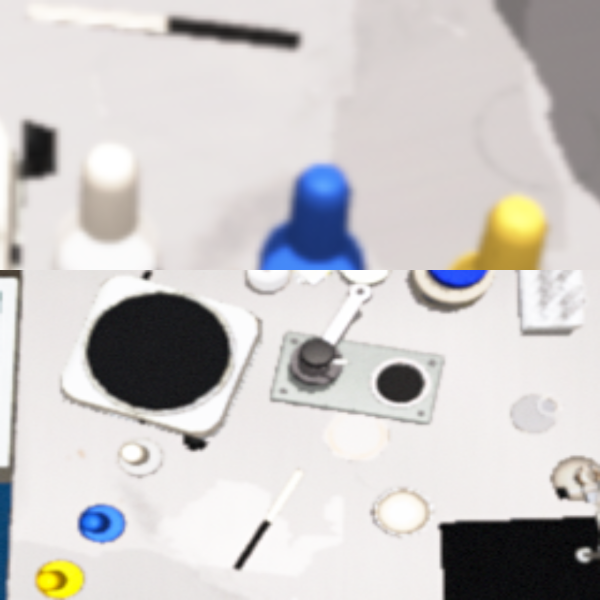

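The crop confirms it: white cap left, blue and yellow look-alikes to its right. In the top image the ring is a dark disc inside a white rim. I refine the ring, knob and flask to sub-pixel level.

```bash
python3 - <<'E'
from h import *
np.set_printoptions(precision=4,suppress=True)
t=capture("top"); print(t["fx"])
im=t["image"].astype(np.uint8); g=cv2.cvtColor(im,cv2.COLOR_RGB2GRAY)
def cen(win,f):
    x0,y0,x1,y1=win; w=np.clip(f(g[y0:y1,x0:x1].astype(float)),0,None); Y,X=np.mgrid[y0:y1,x0:x1]
    return (w*X).sum()/w.sum(),(w*Y).sum()/w.sum(),w.sum()
c=cen((297,157,324,182),lambda a:np.where(a<110,(110-a),0)/80); print("ring floor px",c,atz(t,c[:2],.018))
k=silhouettes(t,"knob_grip")[0];print(k["box"],k["score"])
# cap+flask fits
print(g[192:218,190:220:1])
E
python3 - <<'E'
import cv2,numpy as np
b=cv2.imread("pics/top0.png");s=cv2.imread("pics/side0.png")
cv2.imwrite("pics/crop2.png",np.vstack([np.hstack([cv2.resize(b[140:190,252:332],(480,300),interpolation=2),cv2.resize(b[185:225,185:225],(300,300),interpolation=2)]),np.hstack([cv2.resize(s[190:280,170:260],(300,300),interpolation=2),cv2.resize(s[270:340,290:340],(214,300),interpolation=2),np.zeros((300,266,3),np.uint8)])]))
E
```

```text
533.416013236546
ring floor px (np.float64(309.5036920469677), np.float64(169.60482992373804), np.float64(206.52499999999998)) [ 0.5007 -0.0926  0.018 ]
[269.7, 122.7, 297.2, 163.4] 0.63
[[236 236 235 235 238 236 237 237 236 236 236 236 236 235 236 237 236 237
  237 236 238 236 230 218 181 170 173 152 139 144]
 [237 236 236 235 237 236 237 237 237 236 236 236 236 236 236 237 236 236
  236 237 237 236 236 234 226 223 218 174 165 175]
 [238 236 236 236 236 236 236 237 236 236 237 237 236 237 237 236 235 236
  237 237 238 236 237 238 235 237 234 227 227 221]
 [237 237 235 237 236 236 237 237 236 236 236 236 235 236 234 235 236 235
  233 235 236 236 236 236 235 236 236 237 237 238]
 [237 237 235 236 235 236 236 237 236 236 235 235 233 230 231 232 231 230
  226 225 232 236 236 238 235 237 236 237 237 238]
 [237 238 237 237 237 237 236 236 237 235 233 230 222 224 227 233 234 235
  229 221 229 235 234 236 236 236 236 237 237 236]
 [238 237 237 237 238 236 237 237 235 230 222 214 205 212 222 233 237 241
  240 236 235 234 227 233 236 236 235 237 236 237]
 [237 238 237 237 236 237 236 238 231 
[... 1637 characters left out ...]
239 242 243 243 243 243
  241 236 228 196 193 230 238 238 238 240 239 239]
 [240 238 237 237 238 239 237 239 237 232 219 209 215 229 234 238 235 233
  229 217 197 190 224 237 238 238 239 239 239 238]
 [238 239 238 238 238 238 237 238 236 235 232 218 195 194 200 191 192 198
  204 221 226 229 236 239 239 238 239 240 238 239]
 [238 239 237 237 238 238 237 237 235 235 234 234 224 222 214 183 183 218
  229 236 237 238 239 239 239 239 239 238 239 239]
 [239 239 239 238 238 238 238 235 235 235 235 236 233 234 232 225 225 235
  238 238 238 239 239 238 239 237 239 239 238 239]
 [240 239 239 239 237 237 235 235 233 234 233 236 236 235 237 235 234 237
  238 239 239 238 239 239 239 239 239 239 239 239]]
```

View pics/crop2.png

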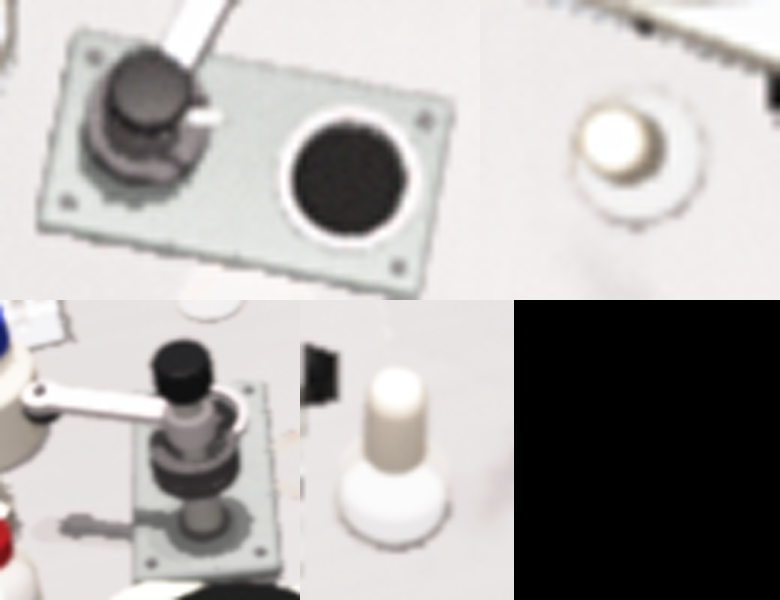

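```bash
python3 - <<'E'
from h import *
np.set_printoptions(precision=4,suppress=True)
t=capture("top");s=capture("side")
n=atz(t,(309.5,169.5),.018)
print("nest",n,"knob",atz(t,(276.2,154.7),.185),"knob side", atz(s,(170+182/3.333,190+57/3.333),.185))
e1=atz(t,(252+75/6,140+30/6),.018);e2=atz(t,(252+455/6,140+97/6),.018);e3=atz(t,(252+38/6,140+225/6),.018);e4=atz(t,(252+418/6,140+293/6),.018)
print("corners",e1,e2,e3,e4,"centre",(e1+e2+e3+e4)/4,np.linalg.norm(e1-e2),np.linalg.norm(e1-e3))
u=(e1-e2)+(e3-e4);u/=np.linalg.norm(u);print("u",u,"post from nest",n+.11*u)
print("flask cap",atz(t,(202.4,203.3),.095),"foot",atz(t,(205.7,205.8),.015))
print("side cap", atz(s,(290+395/4.28,270+(385-300)/4.286),.095), "side foot",atz(s,(290+(393-300)/4.28,270+(505-300)/4.286),.015))
E
```

```text
nest [ 0.5011 -0.0926  0.018 ] knob [0.5163 0.0171 0.185 ] knob side [0.5169 0.0185 0.185 ]
corners [0.5767 0.0534 0.018 ] [ 0.5457 -0.1508  0.018 ] [0.4712 0.0706 0.018 ] [ 0.4397 -0.1326  0.018 ] centre [ 0.5083 -0.0399  0.018 ] 0.20651064643633016 0.10689986657017894
u [0.1518 0.9884 0.    ] post from nest [0.5178 0.0161 0.018 ]
flask cap [0.3779 0.2365 0.095 ] foot [0.3769 0.2357 0.015 ]
side cap [0.236  0.2781 0.095 ] side foot [0.3821 0.248  0.015 ]
```

```bash
python3 -m crank '[{"fingers":0.8,"slide":[1.98,-3.1,0],"delta_rot":[0,0,0]},{"fingers":0.8,"slide":[1.98,-3.1,0],"delta_rot":[0,0,0]},{"fingers":0.8,"slide":[1.98,-3.1,0],"delta_rot":[0,0,0]},{"fingers":0.8,"slide":[1.98,-3.1,0],"delta_rot":[0,0,0]},{"fingers":0.8,"slide":[1.98,-3.1,0],"delta_rot":[0,0,0]},{"fingers":0.8,"slide":[1.98,-3.1,0],"delta_rot":[0,0,0]},{"fingers":0.8,"slide":[1.98,-3.1,0],"delta_rot":[0,0,0]},{"fingers":0.8,"slide":[1.98,-3.1,0],"delta_rot":[0,0,0]}]' 30
python3 -m crank '[{"fingers":0.8,"slide":[1.98,-3.1,0],"delta_rot":[0,0,0]},{"fingers":0.8,"slide":[1.98,-3.1,0],"delta_rot":[0,0,0]},{"fingers":0.8,"slide":[1.98,-3.1,0],"delta_rot":[0,0,0]},{"fingers":0.8,"slide":[1.98,-3.1,0],"delta_rot":[0,0,0]},{"fingers":0.8,"slide":[0,0,-4],"delta_rot":[0,0,0]},{"fingers":0.8,"slide":[0,0,-4],"delta_rot":[0,0,0]},{"fingers":0.8,"slide":[0,0,0],"delta_rot":[0,0,0]},{"fingers":0.8,"slide":[0,0,0],"delta_rot":[0,0,0]}]'
python3 - <<'E'
from h import *
s=capture("side");t=capture("top");print(get_obs()["tcp_pos"],get_obs()["tool_rot"])
a=cv2.resize(s["image"][240:340,250:380],(520,400));b=cv2.resize(t["image"][165:245,165:245],(280,280))
o=np.zeros((400,800,3),np.uint8);o[:,:520]=a;o[:280,520:]=b
cv2.imwrite("pics/c3.png",o[:,:,::-1])
E
```

```text
t: 2.17
tcp_pos: [0.299, 0.3596, 0.2316]
tool_rot: [0.113, 0.994, 0.0, 0.0]
ft_force: [1.4, -0.7, -0.5]
grip_width: 0.0685
gripper_force: 0.0
t: 2.83
tcp_pos: [0.3765, 0.2363, 0.1506]
tool_rot: [0.113, 0.994, -0.002, -0.001]
ft_force: [0.5, 0.6, 0.9]
grip_width: 0.0689
gripper_force: 0.0
[0.37822122 0.23802999 0.15298994] [1.12318759e-01 9.93671897e-01 5.93812301e-04 5.51637060e-04]
```

View pics/c3.png

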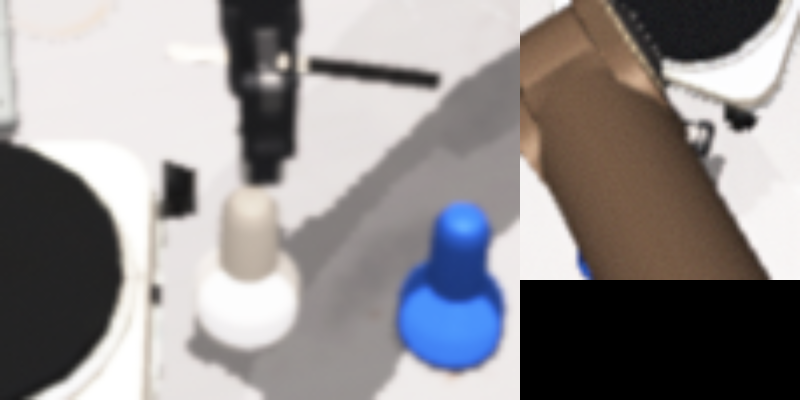

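Side crop: cap top at about (312,288) in the full picture, gripper tips just above at about (316,281). I check the cap's line of sight against the estimate.

```bash
python3 - <<'E'
from h import *
s=capture("side")
for X in [(.377,.2365,.1),(.377,.2365,.05),(.377,.2365,.08),(.377,.2365,.0),(.387,.2365,.05),(.377,.2465,.05)]: print(X,np.round(proj(s,X),1))
for y0 in (292,298,304):
    r=s["image"][y0,300:326].astype(int); print(y0,(r[:,0]-r[:,2]).tolist())
for i in range(3):
  for r in silhouettes(capture("side"),"flask_mid"):
    if abs(r["box"][0]-301)<8: print(r["box"])
E
```

```text
(0.377, 0.2365, 0.1) [312.9 288.9]
(0.377, 0.2365, 0.05) [312.5 303.5]
(0.377, 0.2365, 0.08) [312.8 294.9]
(0.377, 0.2365, 0.0) [312.2 317.2]
(0.387, 0.2365, 0.05) [308.2 304.6]
(0.377, 0.2465, 0.05) [314.  307.1]
292 [7, 5, 6, 5, 8, 13, 21, 26, 26, 27, 23, 21, 20, 19, 21, 23, 26, 26, 23, 15, 10, 6, 5, 6, 6, 5]
298 [5, 5, 5, 7, 11, 17, 23, 24, 24, 24, 24, 26, 25, 26, 25, 25, 25, 24, 23, 17, 9, 8, 8, 7, 6, 5]
304 [7, 8, 7, 9, 19, 22, 24, 24, 25, 25, 25, 26, 26, 26, 25, 24, 25, 25, 23, 21, 19, 17, 13, 8, 7, 6]
[298.8, 283.3, 325.8, 330.4]
[299.5, 283.5, 324.9, 330.4]
[300.1, 282.1, 329.5, 328.7]
```

```bash
python3 -m crank '[{"fingers":0.8,"slide":[0.05,0,-2.4],"delta_rot":[0,0,0]},{"fingers":0.8,"slide":[0,0,-2.4],"delta_rot":[0,0,0]},{"fingers":0.8,"slide":[0,0,-2.4],"delta_rot":[0,0,0]},{"fingers":0.8,"slide":[0,0,-2.3],"delta_rot":[0,0,0]},{"fingers":0.8,"slide":[0,0,0],"delta_rot":[0,0,0]},{"fingers":0.3,"slide":[0,0,0],"delta_rot":[0,0,0]},{"fingers":0.3,"slide":[0,0,0],"delta_rot":[0,0,0]},{"fingers":0.3,"slide":[0,0,0],"delta_rot":[0,0,0]}]' 30
python3 -m crank '[{"fingers":0.3,"slide":[0,0,0],"delta_rot":[0,0,0]},{"fingers":0.3,"slide":[0,0,0],"delta_rot":[0,0,0]},{"fingers":0.3,"slide":[0,0,0],"delta_rot":[0,0,0]}]'
```

```text
t: 3.95
tcp_pos: [0.3789, 0.2377, 0.0577]
tool_rot: [0.113, 0.994, 0.001, 0.001]
ft_force: [-0.5, -0.7, 0.2]
grip_width: 0.0327
gripper_force: 0.2
t: 4.2
tcp_pos: [0.379, 0.2376, 0.0577]
tool_rot: [0.113, 0.994, 0.001, 0.001]
ft_force: [-0.1, -1.8, 7.5]
grip_width: 0.0302
gripper_force: 29.5
```

```bash
python3 -m crank '[{"fingers":0.2,"slide":[0,0,2],"delta_rot":[0,0,0]},{"fingers":0.2,"slide":[0,0,3.5],"delta_rot":[0,0,0]},{"fingers":0.2,"slide":[0,0,3.5],"delta_rot":[0,0,0]},{"fingers":0.2,"slide":[0,0,3.5],"delta_rot":[0,0,0]},{"fingers":0.2,"slide":[0,-2,2],"delta_rot":[0,0,0]},{"fingers":0.2,"slide":[0,-3.5,0],"delta_rot":[0,0,0]},{"fingers":0.2,"slide":[0,-3.5,0],"delta_rot":[0,0,0]},{"fingers":0.2,"slide":[0,-3.5,0],"delta_rot":[0,0,0]}]'
python3 -m crank '[{"fingers":0.2,"slide":[0,-3.5,0],"delta_rot":[0,0,0]},{"fingers":0.2,"slide":[0,-3.5,0],"delta_rot":[0,0,0]},{"fingers":0.2,"slide":[0,-3.5,0],"delta_rot":[0,0,0]},{"fingers":0.2,"slide":[0.4,-3.5,0],"delta_rot":[0,0,0]},{"fingers":0.2,"slide":[2,-3.3,0],"delta_rot":[0,0,0]},{"fingers":0.2,"slide":[3.3,-2,0],"delta_rot":[0,0,0]},{"fingers":0.2,"slide":[3.3,-1,0],"delta_rot":[0,0,0]},{"fingers":0.2,"slide":[1.8,0,0],"delta_rot":[0,0,0]}]'
python3 - <<'E'
from h import *
s=capture("side");t=capture("top");o=get_obs();print(o["tcp_pos"],o["ft_force"],o["grip_width"])
a=cv2.resize(s["image"][130:270,150:300],(428,400));b=cv2.resize(t["image"][120:220,250:340],(360,400))
cv2.imwrite("pics/c4.png",np.hstack([a,b])[:,:,::-1])
for p in(s,t): print([(r["pixel"],r["score"]) for r in pinpoint(p,"flask_mid")])
E
```

```text
t: 4.87
tcp_pos: [0.3779, 0.1111, 0.2024]
tool_rot: [0.112, 0.994, 0.001, 0.001]
ft_force: [1.3, -0.2, -0.7]
grip_width: 0.0303
gripper_force: 30.3
t: 5.53
tcp_pos: [0.4892, -0.0936, 0.2024]
tool_rot: [0.114, 0.993, -0.0, 0.002]
ft_force: [-0.4, 0.5, 0.1]
grip_width: 0.0303
gripper_force: 30.3
[ 0.48874122 -0.09124557  0.20164461] [-1.35323546  0.66688196 -1.31704547] 0.03028549046995865
[([362.2, 313.4], 0.9), ([227.9, 170.7], 0.74), ([416.4, 319.5], 0.65)]
[([185.7, 233.6], 0.81), ([173.6, 266.0], 0.79)]
```

View pics/c4.png

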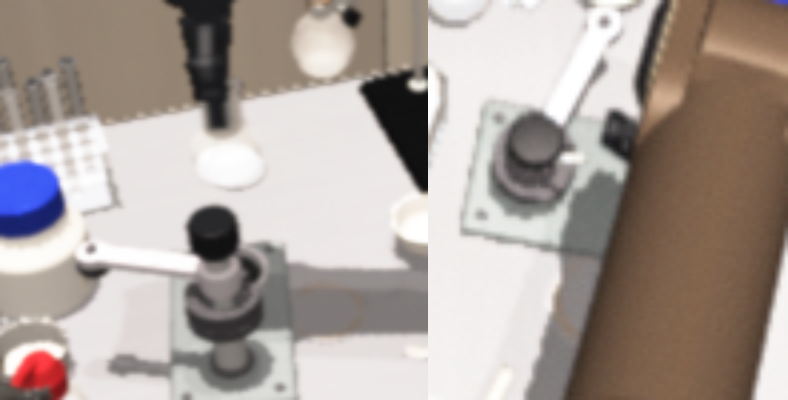

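Side crop: flask hangs upright above and behind the knob, foot at about (231,188) full-frame; top view is hidden by the arm. I shift over the ring and average the readings.

```bash
python3 -m crank '[{"fingers":0.2,"slide":[1.2,0,0],"delta_rot":[0,0,0]},{"fingers":0.2,"slide":[0,0,0],"delta_rot":[0,0,0]},{"fingers":0.2,"slide":[0,0,0],"delta_rot":[0,0,0]},{"fingers":0.2,"slide":[0,0,0],"delta_rot":[0,0,0]}]'
python3 - <<'E'
from h import *
P=[];C=[]
for i in range(8):
    s=capture("side");o=get_obs();P.append(o["tcp_pos"])
print(np.mean(P,0),np.std(P,0))
for r in silhouettes(s,"flask_mid"): print(r["box"],r["score"])
for x in(.491,.501,.511): print(x,proj(s,(x,-.0926,.16)))
g=s["image"]
for row in(182,186,190,193): print(row,g[row,210:252].sum(1).tolist())
E
```

```text
t: 6.07
tcp_pos: [0.497, -0.0907, 0.2015]
tool_rot: [0.113, 0.994, 0.0, -0.0]
ft_force: [0.3, 0.1, -0.5]
grip_width: 0.0303
gripper_force: 30.3
[ 0.49758371 -0.09077396  0.20141632] [2.89483161e-04 5.28695564e-05 4.63146973e-05]
[347.7, 293.2, 377.4, 336.0] 0.9
[396.1, 299.3, 421.0, 340.2] 0.89
[212.9, 157.3, 238.4, 200.1] 0.67
0.491 [np.float64(227.77746991468763), np.float64(184.6405358636059)]
0.501 [np.float64(223.8077408800232), np.float64(185.39615068891248)]
0.511 [np.float64(219.82491877864578), np.float64(186.15425770329057)]
182 [691, 690, 695, 710, 716, 712, 713, 715, 718, 722, 729, 737, 742, 743, 739, 737, 736, 737, 736, 732, 730, 727, 719, 710, 701, 687, 662, 639, 629, 628, 646, 675, 691, 694, 693, 693, 694, 694, 694, 696, 696, 696]
186 [691, 693, 688, 678, 678, 709, 746, 760, 762, 762, 763, 763, 762, 761, 760, 762, 762, 763, 762, 762, 762, 762, 762, 760, 757, 749, 731, 723, 725, 728, 729, 726, 707, 692, 692, 695, 693, 694, 695, 695, 695, 694]
190 [693, 693, 690, 686, 695, 723, 742, 747, 748, 751, 754, 754, 751, 754, 757, 757, 757, 757, 756, 754, 754, 753, 753, 752, 751, 748, 737, 725, 725, 728, 725, 708, 669, 659, 686, 692, 693, 693, 693, 693, 695, 694]
193 [693, 693, 693, 690, 684, 695, 720, 737, 743, 744, 745, 745, 745, 742, 742, 745, 750, 751, 752, 752, 752, 751, 749, 742, 731, 721, 721, 718, 705, 676, 629, 637, 675, 692, 695, 696, 695, 695, 696, 694, 693, 693]
```

```bash
python3 -m crank '[{"fingers":0.2,"slide":[0.35,-0.1,-3],"delta_rot":[0,0,0]},{"fingers":0.2,"slide":[0,0,-3],"delta_rot":[0,0,0]},{"fingers":0.2,"slide":[0,0,-3],"delta_rot":[0,0,0]},{"fingers":0.2,"slide":[0,0,-2],"delta_rot":[0,0,0]},{"fingers":0.2,"slide":[0,0,0],"delta_rot":[0,0,0]},{"fingers":0.2,"slide":[0,0,-0.4],"delta_rot":[0,0,0]},{"fingers":0.2,"slide":[0,0,-0.4],"delta_rot":[0,0,0]},{"fingers":0.2,"slide":[0,0,0],"delta_rot":[0,0,0]}]'
python3 - <<'E'
from h import *
P=[]
for i in range(4):
    s=capture("side");P.append(get_obs()["tcp_pos"])
print(np.mean(P,0),get_obs()["ft_force"])
cv2.imwrite("pics/c5.png",cv2.resize(s["image"][150:260,170:280],(550,550))[:,:,::-1])
E
```

```text
t: 7.18
tcp_pos: [0.5022, -0.0919, 0.0839]
tool_rot: [0.113, 0.994, 0.0, 0.001]
ft_force: [-0.6, -0.4, -1.1]
grip_width: 0.0302
gripper_force: 30.3
[ 0.50222719 -0.09189268  0.0842579 ] [-0.49895963 -0.387508   -0.20508248]
```

View pics/c5.png

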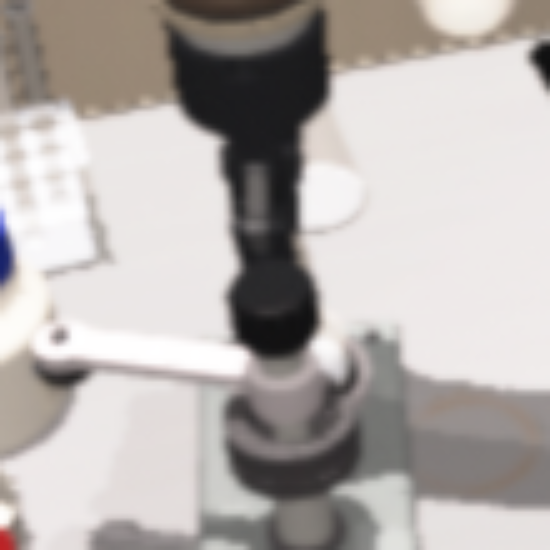

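The flask sits in the ring mouth behind the post, with white glass just right of the neck at about (236,222). There is no contact force, so I lower on.

```bash
python3 -m crank '[{"fingers":0.2,"slide":[0,0,-0.3],"delta_rot":[0,0,0]},{"fingers":0.2,"slide":[0,0,-0.3],"delta_rot":[0,0,0]},{"fingers":0.2,"slide":[0,0,-0.15],"delta_rot":[0,0,0]},{"fingers":0.2,"slide":[0,0,0],"delta_rot":[0,0,0]}]'
python3 -m crank '[{"fingers":0.2,"slide":[0,0,-0.1],"delta_rot":[0,0,0]},{"fingers":0.2,"slide":[0,0,0],"delta_rot":[0,0,0]}]'
```

```text
t: 7.72
tcp_pos: [0.5017, -0.0919, 0.0758]
tool_rot: [0.113, 0.994, 0.0, 0.0]
ft_force: [-0.6, 0.6, 0.2]
grip_width: 0.0304
gripper_force: 30.1
t: 7.88
tcp_pos: [0.5019, -0.0921, 0.0756]
tool_rot: [0.113, 0.994, 0.0, 0.0]
ft_force: [-2.6, 0.1, 10.8]
grip_width: 0.0303
gripper_force: 30.8
```

Contact right at floor height. Release and retract.

```bash
python3 -m crank '[{"fingers":0.4,"slide":[0,0,0.05],"delta_rot":[0,0,0]},{"fingers":0.5,"slide":[0,0,0],"delta_rot":[0,0,0]},{"fingers":0.7,"slide":[0,0,0],"delta_rot":[0,0,0]},{"fingers":0.7,"slide":[0,0,0],"delta_rot":[0,0,0]},{"fingers":0.7,"slide":[0,0,1],"delta_rot":[0,0,0]},{"fingers":0.7,"slide":[0,0,3],"delta_rot":[0,0,0]},{"fingers":0.7,"slide":[0,0,4],"delta_rot":[0,0,0]},{"fingers":0.7,"slide":[0,0,4],"delta_rot":[0,0,0]}]'
python3 -m crank '[{"fingers":0.7,"slide":[0,0,3],"delta_rot":[0,0,0]},{"fingers":0.7,"slide":[-4,0,0],"delta_rot":[0,0,0]},{"fingers":0.7,"slide":[-4,0,0],"delta_rot":[0,0,0]},{"fingers":0.7,"slide":[-4,1,0],"delta_rot":[0,0,0]},{"fingers":0.7,"slide":[-2,3.5,0],"delta_rot":[0,0,0]},{"fingers":0.7,"slide":[0,4,0],"delta_rot":[0,0,0]},{"fingers":0.7,"slide":[0,4,0],"delta_rot":[0,0,0]},{"fingers":0.7,"slide":[0,2,0],"delta_rot":[0,0,0]}]'
python3 - <<'E'
from h import *
s=capture("side");t=capture("top");o=get_obs();print(o["tcp_pos"],o["qpos"])
a=cv2.resize(s["image"][170:270,170:270],(400,400));b=cv2.resize(t["image"][110:210,240:340],(400,400))
cv2.imwrite("pics/c6.png",np.hstack([a,b])[:,:,::-1])
for p in(s,t):
  for q in("flask_mid","knob_grip","nest"): print(q,[(np.round(r["pixel"],1).tolist(),r["score"]) for r in pinpoint(p,q)])
E
```

```text
t: 8.55
tcp_pos: [0.5005, -0.0922, 0.1966]
tool_rot: [0.113, 0.994, -0.001, -0.001]
ft_force: [1.7, 0.6, -0.5]
grip_width: 0.0597
gripper_force: 0.0
t: 9.22
tcp_pos: [0.361, 0.0568, 0.2264]
tool_rot: [0.111, 0.994, 0.001, 0.001]
ft_force: [0.8, 0.1, -0.5]
grip_width: 0.06
gripper_force: 0.0
[0.36148894 0.05604955 0.22598039] [-0.68471148 -0.06765062  0.38480964  2.19137735  0.02953237  1.01182967
  1.0338918 ]
flask_mid [([363.2, 309.9], 0.96), ([413.6, 317.9], 0.58), ([226.9, 211.1], 0.57)]
knob_grip [([222.3, 210.2], 0.89)]
nest [([231.0, 224.9], 0.97)]
flask_mid [([186.7, 238.0], 0.81), ([172.0, 265.4], 0.65), ([311.4, 165.3], 0.57)]
knob_grip []
nest [([306.9, 168.4], 0.89)]
```

View pics/c6.png

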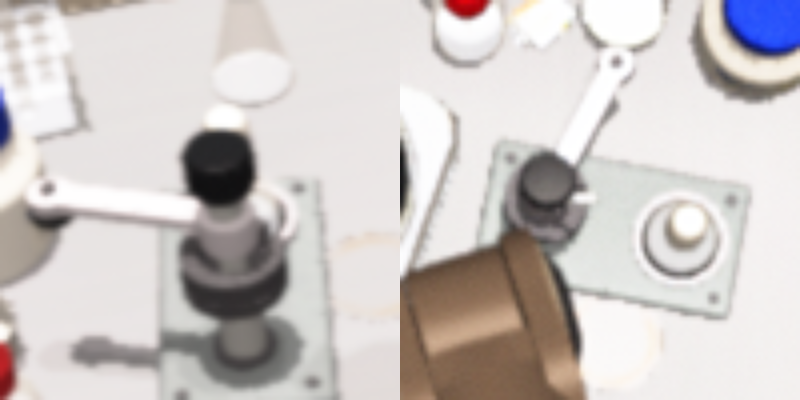

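Flask stands upright inside the ring (top crop shows cap and glass concentric with the white rim); arm is still parked; knob at about (276,155). On to the knob.

```bash
python3 -m crank '[{"fingers":0.85,"slide":[3.9,-1,0],"delta_rot":[0,0,0]},{"fingers":0.85,"slide":[3.9,-1,0],"delta_rot":[0,0,0]},{"fingers":0.85,"slide":[3.9,-1,0],"delta_rot":[0,0,0]},{"fingers":0.85,"slide":[3.9,-0.95,0],"delta_rot":[0,0,0]},{"fingers":0.85,"slide":[0,0,0],"delta_rot":[0,0,0]},{"fingers":0.85,"slide":[0,0,0],"delta_rot":[0,0,0]}]' 40
python3 - <<'E'
from h import *
P=[]
for i in range(3):
    s=capture("side");P.append(get_obs()["tcp_pos"])
print(np.mean(P,0),get_obs()["tool_rot"],get_obs()["qpos"])
E
```

```text
t: 10.12
tcp_pos: [0.5186, 0.0116, 0.2241]
tool_rot: [0.114, 0.993, -0.001, -0.001]
ft_force: [-0.4, -0.4, -0.5]
grip_width: 0.0724
gripper_force: 0.0
[0.51677522 0.01275519 0.22478084] [ 1.13061630e-01  9.93587822e-01  5.51105411e-05 -5.51634946e-04] [-0.54444922  0.24412672  0.51219383  1.89022098 -0.13789602  1.04280177
  1.36910646]
```

```bash
python3 -m crank '[{"fingers":0.85,"slide":[0,0.4,-2],"delta_rot":[0,0,0]},{"fingers":0.85,"slide":[0,0,-2],"delta_rot":[0,0,0]},{"fingers":0.85,"slide":[0,0,-2],"delta_rot":[0,0,0]},{"fingers":0.85,"slide":[0,0,-1.4],"delta_rot":[0,0,0]},{"fingers":0.85,"slide":[0,0,0],"delta_rot":[0,0,0]},{"fingers":0.3,"slide":[0,0,0],"delta_rot":[0,0,0]},{"fingers":0.3,"slide":[0,0,0],"delta_rot":[0,0,0]},{"fingers":0.3,"slide":[0,0,0],"delta_rot":[0,0,0]}]' 40
python3 -m crank '[{"fingers":0.3,"slide":[0,0,0],"delta_rot":[0,0,0]},{"fingers":0.3,"slide":[0,0,0],"delta_rot":[0,0,0]}]'
```

```text
t: 10.93
tcp_pos: [0.5179, 0.0162, 0.153]
tool_rot: [0.113, 0.994, -0.0, 0.001]
ft_force: [-5.7, -9.8, 14.1]
grip_width: 0.0393
gripper_force: 38.4
t: 11.1
tcp_pos: [0.5178, 0.0159, 0.1532]
tool_rot: [0.113, 0.994, -0.0, 0.001]
ft_force: [-4.3, -5.5, 8.5]
grip_width: 0.039
gripper_force: 39.5
```

```bash
python3 -m crank '[{"fingers":0.3,"slide":[0,0,0.7],"delta_rot":[0,0,0]},{"fingers":0.3,"slide":[0,0,0.7],"delta_rot":[0,0,0]},{"fingers":0.3,"slide":[0,0,0.7],"delta_rot":[0,0,0]},{"fingers":0.3,"slide":[0,0,0],"delta_rot":[0,0,0]},{"fingers":0.3,"slide":[0,0,0],"delta_rot":[0,0,0]}]' 50
```

```text
t: 11.52
tcp_pos: [0.5174, 0.016, 0.1729]
tool_rot: [0.113, 0.994, -0.001, 0.001]
ft_force: [2.4, -5.0, -8.6]
grip_width: 0.0386
gripper_force: 51.2
```

```bash
python3 -m crank '[{"fingers":0.3,"slide":[0,0,0],"delta_rot":[0,0,-5]},{"fingers":0.3,"slide":[0,0,0],"delta_rot":[0,0,-5]},{"fingers":0.3,"slide":[0,0,0],"delta_rot":[0,0,-5]},{"fingers":0.3,"slide":[0,0,0],"delta_rot":[0,0,0]}]'; python3 -c "
from plant import *
o=get_obs();print(o['moment'],o['qpos'])"
```

```text
t: 11.85
tcp_pos: [0.5175, 0.0159, 0.1726]
tool_rot: [0.245, 0.97, -0.001, 0.001]
ft_force: [2.1, -6.4, -7.9]
grip_width: 0.0387
gripper_force: 51.2
[-0.81254249 -0.56006835 -0.02562797] [-0.57211665  0.31643737  0.55312168  1.95182578 -0.20374438  0.92745268
  1.15797906]
```

```bash
python3 -m crank '[{"fingers":0.3,"slide":[0,0,0],"delta_rot":[0,0,-6.5]},{"fingers":0.3,"slide":[0,0,0],"delta_rot":[0,0,-6.5]},{"fingers":0.3,"slide":[0,0,0],"delta_rot":[0,0,-6.5]},{"fingers":0.3,"slide":[0,0,0],"delta_rot":[0,0,-6.5]},{"fingers":0.3,"slide":[0,0,0],"delta_rot":[0,0,-6.5]},{"fingers":0.3,"slide":[0,0,0],"delta_rot":[0,0,-6.5]},{"fingers":0.3,"slide":[0,0,0],"delta_rot":[0,0,-6.5]},{"fingers":0.3,"slide":[0,0,0],"delta_rot":[0,0,0]}]'
python3 -m crank '[{"fingers":0.3,"slide":[0,0,0],"delta_rot":[0,0,-5]},{"fingers":0.3,"slide":[0,0,0],"delta_rot":[0,0,-5]},{"fingers":0.3,"slide":[0,0,0],"delta_rot":[0,0,-4]},{"fingers":0.3,"slide":[0,0,0],"delta_rot":[0,0,0]},{"fingers":0.3,"slide":[0,0,0],"delta_rot":[0,0,0]}]'
python3 - <<'E'
from h import *
s=capture("side");t=capture("top");o=get_obs();print(o["moment"],o["tool_rot"],np.degrees(2*np.arctan2(o["tool_rot"][0],o["tool_rot"][1])))
a=cv2.resize(s["image"][150:270,170:290],(400,400));b=cv2.resize(t["image"][110:210,240:340],(400,400))
cv2.imwrite("pics/c7.png",np.hstack([a,b])[:,:,::-1])
E
```

```text
t: 12.52
tcp_pos: [0.5175, 0.0159, 0.1726]
tool_rot: [0.601, 0.799, -0.0, 0.001]
ft_force: [1.1, -5.2, -7.8]
grip_width: 0.0388
gripper_force: 51.2
t: 12.93
tcp_pos: [0.5175, 0.0158, 0.1726]
tool_rot: [0.692, 0.722, -0.0, 0.001]
ft_force: [0.8, -6.5, -7.1]
grip_width: 0.0389
gripper_force: 51.2
[-1.2209767  -0.60489366 -0.02479344] [ 6.91588140e-01  7.22291322e-01 -2.96290861e-04  1.00132205e-03] 87.51197139936076
```

View pics/c7.png

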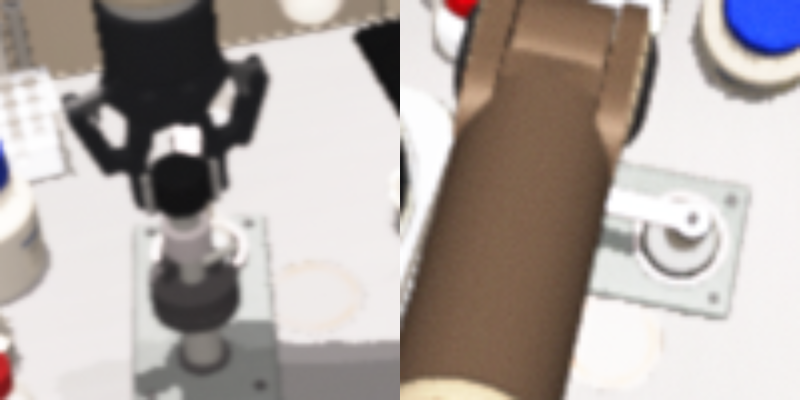

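The arm now lies over the flask: the pad end at top-view (313,164) covers the cap. I lower into the notch.

```bash
python3 -m crank '[{"fingers":0.3,"slide":[0,0,-0.4],"delta_rot":[0,0,0]},{"fingers":0.3,"slide":[0,0,-0.4],"delta_rot":[0,0,0]},{"fingers":0.3,"slide":[0,0,-0.4],"delta_rot":[0,0,0]},{"fingers":0.3,"slide":[0,0,0],"delta_rot":[0,0,0]}]'
```

```text
t: 13.37
tcp_pos: [0.5176, 0.0158, 0.1603]
tool_rot: [0.692, 0.722, -0.0, 0.001]
ft_force: [0.9, -5.9, -6.9]
grip_width: 0.0388
gripper_force: 51.5
```

```bash
python3 -m crank '[{"fingers":0.3,"slide":[0,0,-0.2],"delta_rot":[0,0,0]},{"fingers":0.3,"slide":[0,0,-0.15],"delta_rot":[0,0,0]},{"fingers":0.3,"slide":[0,0,0],"delta_rot":[0,0,0]}]'
python3 -m crank '[{"fingers":0.55,"slide":[0,0,0],"delta_rot":[0,0,0]},{"fingers":0.85,"slide":[0,0,0],"delta_rot":[0,0,0]},{"fingers":0.85,"slide":[0,0,0],"delta_rot":[0,0,0]},{"fingers":0.85,"slide":[0,0,0],"delta_rot":[0,0,0]},{"fingers":0.85,"slide":[0,0,2],"delta_rot":[0,0,0]},{"fingers":0.85,"slide":[0,0,3],"delta_rot":[0,0,0]},{"fingers":0.85,"slide":[0,0,3],"delta_rot":[0,0,0]},{"fingers":0.85,"slide":[0,0,2],"delta_rot":[0,0,0]}]'
python3 -m crank '[{"fingers":0.85,"slide":[-4,1,0],"delta_rot":[0,0,0]},{"fingers":0.85,"slide":[-4,1,0],"delta_rot":[0,0,0]},{"fingers":0.85,"slide":[-4,1,0],"delta_rot":[0,0,0]},{"fingers":0.85,"slide":[-4,1,0],"delta_rot":[0,0,0]},{"fingers":0.85,"slide":[0,4,0],"delta_rot":[0,0,0]},{"fingers":0.85,"slide":[0,4,0],"delta_rot":[0,0,0]},{"fingers":0.85,"slide":[0,0,0],"delta_rot":[0,0,0]},{"fingers":0.85,"slide":[0,0,0],"delta_rot":[0,0,0]}]'
python3 - <<'E'
from h import *
s=capture("side");t=capture("top");o=get_obs();print(o["t"],o["tcp_pos"])
a=cv2.resize(s["image"][170:270,170:270],(400,400));b=cv2.resize(t["image"][110:210,240:340],(400,400))
cv2.imwrite("pics/c8.png",np.hstack([a,b])[:,:,::-1])
for q in("knob_grip","press_pad"):
    r=[pinpoint(s,q),pinpoint(t,q)]; print(q,[(x["pixel"],x["score"]) for y in r for x in y])
    if all(r): print(tri([s,t],[x[0]["pixel"] for x in r]))
E
```

```text
t: 13.62
tcp_pos: [0.5176, 0.0158, 0.1572]
tool_rot: [0.692, 0.722, -0.0, 0.001]
ft_force: [-0.0, -5.2, -5.4]
grip_width: 0.0387
gripper_force: 51.5
t: 14.28
tcp_pos: [0.5182, 0.0175, 0.2594]
tool_rot: [0.691, 0.723, 0.001, 0.001]
ft_force: [2.4, 0.1, -1.0]
grip_width: 0.0729
gripper_force: 0.0
t: 14.95
tcp_pos: [0.3573, 0.1395, 0.2574]
tool_rot: [0.69, 0.724, 0.001, -0.0]
ft_force: [0.2, -0.6, -0.1]
grip_width: 0.0726
gripper_force: 0.0
15.05 [0.3575457  0.13718767 0.25681205]
knob_grip [([224.7, 210.2], 0.84), ([279.4, 156.1], 0.76)]
(array([0.51623018, 0.00735086, 0.16604897]), [np.float64(0.00043316665477104616), np.float64(0.00043316665477095286)])
press_pad [([230.6, 199.6], 0.58), ([311.8, 164.8], 0.98)]
(array([ 0.49491755, -0.09039128,  0.11498529]), [np.float64(0.005951214068051047), np.float64(0.005951214068050915)])
```

View pics/c8.png

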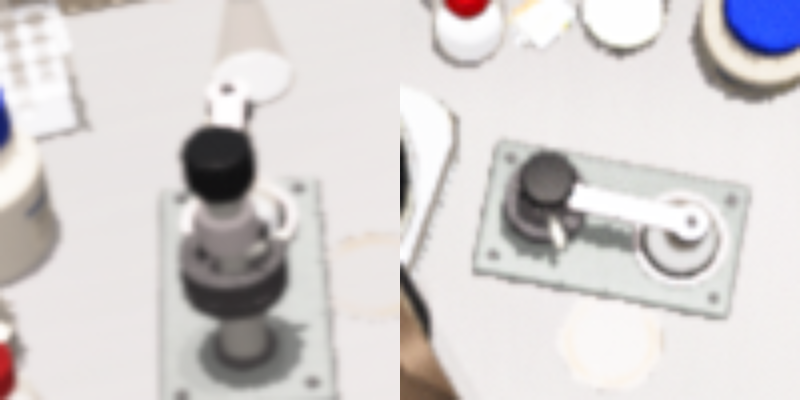

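The arm lies over the flask along the base axis. The knob sits practically at its parked height (side crop row about 128, against 130 before). The flask is upright in the ring, the conical flask has not moved, and the robot is clear. I hand it in.

```bash
python3 -c "
from plant import *
print(job_done())"
```

```text
the job is handed in; nothing more can be done
None
```

I handed the job in at about 15 s of robot time: the last pictures show the white-capped flask upright in the ring, the arm over its cap with the knob down in the notch, and the conical flask where it was; the hand-in returned no verdict.

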